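# Scrape the metal offcuts off the bench board into the scrap tray

## Task

Pick up the scraper block and use it to wipe all five metal offcuts off the dark steel board, over its open end into the red scrap tray, not into the grey tray of finished rings and not onto the bench. The offcuts are sharp, so move them with the scraper only and never touch them with the gripper. Then stand the scraper back upright, lengthwise and fully on its black rubber mat, let go, and leave the other things on the bench where they are.

Things in the scene. Friction and masses are not known exactly. Their poses are not given: they have to be found in the camera images.
- board: fixed board: wooden base, flat dark steel top 40 mm above the bench. Origin at the centre of its underside. Along y the top is 220 mm long, both ends open (y = -110, +110 mm), overhanging the base by 10 mm; one end drops into the red scrap tray, the other into the grey parts tray (which is where varies). Across x two rails, 8 mm thick, 12 mm above the top, leave 176 mm clear (x = -88 to +88 mm).
- scrap_tray: red plastic open tray, fixed, 192 mm (x) by 100 mm (y), 26 mm high, walls and floor 4 mm, at one end of the board (centre 152 mm from the board's centre along the board's y axis, its near wall just under the overhanging top). Origin at the centre of its underside, axes parallel to the board's.
- parts_tray: grey plastic tray of the same size at the board's other end, fixed, divided in six, holding finished rings. Its walls are 26 mm high and nothing in it is higher. Origin at the centre of its underside, axes parallel to the board's.
- offcut_a: brass strip offcut, 60 mm (x) by 18 mm (y), 6 mm thick, lying loose on the board. Origin at the centre of its underside.
- offcut_b: copper plate offcut, 34 mm (x) by 30 mm (y), 6 mm thick, lying loose on the board. Origin at the centre of its underside.
- offcut_c: L-shaped silver-coloured offcut, 40 mm (x) by 32 mm (y) overall, limbs 14 mm wide, 6 mm thick, lying loose on the board. Origin within 2 mm of the centre of its outline, underside.
- offcut_d: round brass disc, 34 mm across, 6 mm thick, lying loose on the board. Origin at the centre of its underside.
- offcut_e: copper strip offcut, 50 mm (x) by 22 mm (y), 6 mm thick, lying loose on the board. Origin at the centre of its underside.
- scraper: scraper block standing upright on its blade on the mat, 66 mm high, 0.13 to 0.25 kg: orange blade along the bottom 110 mm long (x), 30 mm thick (y), 16 mm high; above it a brown wooden grip 110 mm long and 26 mm thick (y), up to the top. Origin at the centre of the blade's underside; z up. Grip it across its thickness.
- mat: black rubber mat, fixed, the scraper's place: 150 mm (x) by 70 mm (y), 4 mm thick. Origin at the centre of its underside. It lies to the left or right of the board.
- bowl: loose white ceramic bowl, 86 mm across, 45 mm high, with rings in it, across the board from the mat. Origin at the centre of its underside. A bystander.
- file: loose hand tool with a blue handle, 190 mm long, lying on the bench beyond on the left. Origin under its middle. A bystander.
- pliers: loose pliers with red handles, about 145 mm long, 14 mm high, lying on the bench beyond on the right. Origin at the pivot, underside. A bystander.
- flux_bottle: loose clear bottle with a green cap, 56 mm across, 130 mm high, beyond the board. Origin at the centre of its underside. A bystander.
- mallet: loose hammer with a black handle lying beyond the board at the back. Origin under its middle. A bystander.
Mind the look-alikes: they are no part of the job. Leave any turquoise look-alike of the offcut_d alone.

How it is judged:
By the outcome, as a careful person would: the job done as asked, in the order asked, and still so for the second after the job is handed in, with the robot touching nothing.
It also fails if it takes over 56 s, if anything falls off the work surface, if the arm or the gripper's body presses on something with over 40 N, if the wrist force passes 120 N, or if a joint passes its speed limit or range.

## Robot

A 6-joint arm with a two-finger parallel gripper is mounted at the origin on the work surface. World frame = base frame: x ahead of the robot, y to its left, z up, the work surface at z = 0. Lengths are in mm, angles in rad, forces in N, time in s.
With the tool pointing down it reaches from about 375 to 925 mm from the base axis. Payload 5.7 kg.
Tool frame: the origin (TCP) lies between the finger pads; the fingertips stand robot.tip_reach ahead of it and the grasp point (between the pads) lies 5 mm behind it (robot.tip_reach is the distance from the TCP to the fingertips, in mm); z points along the fingers, y is the line along which they close (so a half turn about z gives the same grasp; the last joint's range is limited). The gripper opens to 88 mm and grips with 3 to 60 N. Pads are 20 mm wide; open, the fingers measure 115 mm over their backs; the gripper's body (75 mm by 178 mm) begins 61 mm behind the grasp point.
Start: joints at [1.173, 0.359, 1.51, -0, 1.272, -0.115], TCP at [167.421, 576.137, 236.623] pointing down, gripper open.
Joint ranges: [-2.97, 2.97], [-1.01, 2.36], [0.21, 2.38], [-0.96, 4.11], [0.2, 2.71], [-2.98, 2.98]. Speed limits (rad/s): [2.39, 2.39, 3.14, 3.14, 3.14, 3.14].

## Interface

Orientations are given as a 3x3 rotation matrix whose columns are the frame's x, y, z axes.
In Python, from plant import robot gives the robot as it stands. The module is installed in compiled form; this text tells all that it offers.
- The arm moves only by the tool send_rows, never from a script. Its argument "plan" is a list of rows, each a list of 3 entries, a list of its own where there are three numbers: the opening, from -1 (shut) to 1 (fully open), so that 0 is half open, then the shift along the tool's x, y, z in m, then the turn, a rotation vector about the tool's x, y, z in rad. In form: [[jaw, [dx, dy, dz], [ax, ay, az]], ...]. A call has 1 to 20 rows; each row shifts and turns the commanded pose from where the row before left it, along the tool's axes as they then stand; what a row does not reach is not made up. A row lasts 1/8 s, in which the tool goes at most 62.5 mm and 10.7 degrees, less where a joint would pass 70% of its speed; a pose out of reach is approached as far as the arm can. A call is refused whole if a number of a shift passes 0.0625 or a number of a turn 0.188, either way. A call with a gripper value outside its range is refused whole. The fingers move at their own pace and stop on an object; "grip_force" is the grip in N (left out, the last holds). Time passes only in rows, so rows that do not move let the fingers close. It gives the time, the measured TCP pose, the force, the opening and the grip force at its end, in the units of the state.
- robot.state(): the state, without advancing time (a new reading comes with each control period).
- robot.read_camera(name): name is "scene" or "top"; returns the picture (400x640x3 uint8, blue, green, red); there is no depth.
- robot.calibration(name): a dict with "camera_matrix" (3x3 intrinsics, pixels), "rvec" (rotation vector, rad) and "tvec" (3), from world to camera coordinates, as OpenCV has them. Camera axes: x right, y down, z forward; pixel columns grow to the right and rows downward; lengths in mm; the calibration is good to about 2 mm. A picture is of the moment at which its call begins. calibration takes no time and is no camera call.
- robot.finish_job(): hands the job in; it is judged then, once.
The state is a dict: "time": time; "q": joint angles; "joint_vel": joint speeds; "joint_efforts": joint torques, N m; "eef_pos": TCP position; "orientation": TCP orientation; "force": force on the tool from outside, world axes, zero at the start; "wrist_torque": the same for the moment, N m; "opening": opening from 0.0 (shut) to 1.0 (fully open); "grasp_force": force on a finger pad.
Only numpy, scipy, OpenCV 4.12 (cv2) and the standard library are available. Lean on these libraries where they do the work, as an engineer would, in place of code of your own. Each camera call takes 0.05 s, during which the arm holds its last target. There are 200 camera calls.

## Working session

There is one attempt and no reset: what is moved stays moved. The work goes in short steps, Python scripts to look and compute and a tool call to move; the robot and the scene stay as the last step left them, time stands still between calls to the robot, and variables do not carry over. Pictures are saved under pics/ and viewed, at most 10 in all, crops included, and the job is handed in when it is done.

Besides the shell and the picture viewer there is one more tool, called after "Emit:" as name([rows], argument=value, ...), one row to a line, values as JSON. send_rows: Moves the arm, as the interface text tells. Its arguments: {"type":"object","properties":{"plan":{"type":"array"},"grip_force":{"type":"number"}},"required":["plan"]}

```bash
mkdir -p pics
cat > h.py <<'E'
import numpy as np, cv2
from plant import robot
def cal(n):
    c=robot.calibration(n); K=np.array(c["camera_matrix"],float); R=cv2.Rodrigues(np.array(c["rvec"],float))[0]; t=np.array(c["tvec"],float).ravel()
    return K,R,t
def ray(n,uv,z):
    K,R,t=cal(n); uv=np.atleast_2d(np.array(uv,float))
    d=(np.linalg.inv(K)@np.c_[uv,np.ones(len(uv))].T).T@R
    o=-R.T@t; s=(z-o[2])/d[:,2]
    return o+d*s[:,None]
def proj(n,p):
    K,R,t=cal(n); q=(np.atleast_2d(np.array(p,float))@R.T+t)@K.T
    return q[:,:2]/q[:,2:]
E
python3 - <<'E'
from h import *
for n in("top","scene"):
    im=robot.read_camera(n); cv2.imwrite(f"pics/{n}0.png",im)
    K,R,t=cal(n); print(n,K.tolist(),(-R.T@t).round(),R.round(2).tolist())
s=robot.state(); print(s); print(robot.tip_reach)
E
```

```text
top [[481.8732476955664, 0.0, 319.74087077796], [0.0, 481.8732476955664, 192.6806282455453], [0.0, 0.0, 1.0]] [ 513.    5. 1224.] [[-0.01, -1.0, -0.02], [-1.0, 0.02, -0.07], [0.07, 0.02, -1.0]]
scene [[405.41214201789643, 0.0, 318.12858981870227], [0.0, 405.41214201789643, 203.24360035385465], [0.0, 0.0, 1.0]] [1091.  310.  969.] [[-0.49, 0.87, -0.01], [0.74, 0.41, -0.52], [-0.45, -0.26, -0.85]]
{'time': 0.1, 'q': array([ 1.17291881e+00,  3.59414080e-01,  1.51129633e+00, -3.72422915e-05,
        1.27248911e+00, -1.15091855e-01]), 'joint_vel': array([ 1.48452097e-03, -1.17238217e-04, -1.38144603e-03,  9.48801385e-06,
       -1.15341594e-04, -1.06050405e-03]), 'joint_efforts': array([ 2.30692649e-04, -5.16360569e+01, -2.71405149e+01,  6.75515528e-02,
        2.77770212e-02,  8.02325587e-06]), 'eef_pos': array([167.2072087 , 575.62422186, 235.91548571]), 'orientation': array([[-9.60284895e-01,  2.79020737e-01, -5.89781931e-04],
       [ 2.79021321e-01,  9.60283743e-01, -1.49513524e-03],
       [ 1.49184263e-04, -1.60031752e-03, -9.99998708e-01]]), 'force': array([0.88040064, 0.77540844, 0.05793126]), 'wrist_torque': array([0.00439693, 0.01881375, 0.04159174]), 'grasp_force': 0.0, 'opening': 0.9988465195457026}
14.0
```

View pics/top0.png

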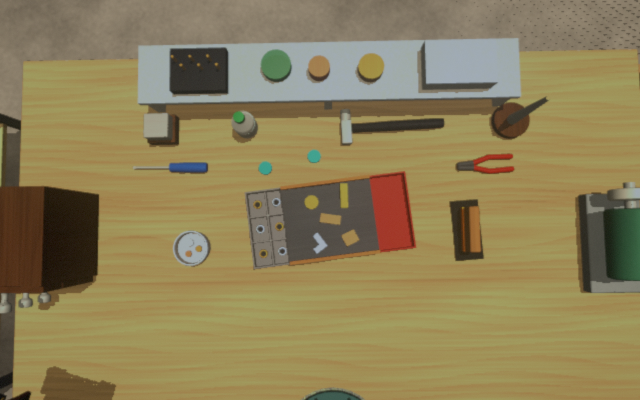

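View pics/scene0.png

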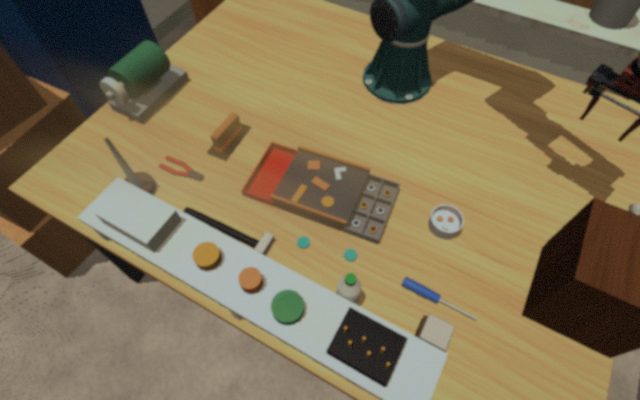

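Top view: the red scrap tray is at (392,212), the grey tray at (267,230) and the board at (330,220). The scraper is on its mat at (470,230), and the bowl is at (191,248). The offcuts are a (344,195), d (312,202), e (330,219), c (319,243) and b (350,238).

Look-alikes:
- **For offcut d:** turquoise discs at (265,168) and (314,156), which stay where they are.
- **For the scraper:** orange discs on the shelf at (319,68). By its description, the scraper is the orange/brown block on the black mat at (470,230).

Run:
```python
from h import *
im=cv2.imread("pics/top0.png")
c=cv2.resize(im[165:275,240:490],None,fx=3.2,fy=3.2,interpolation=cv2.INTER_CUBIC); cv2.imwrite("pics/crop1.png",c)
hsv=cv2.cvtColor(im,cv2.COLOR_BGR2HSV)
def comps(m,z,roi,name,mina=25,n="top"):
    mm=np.zeros_like(m); x0,y0,x1,y1=roi; mm[y0:y1,x0:x1]=m[y0:y1,x0:x1]
    cs,_=cv2.findContours(mm,cv2.RETR_EXTERNAL,cv2.CHAIN_APPROX_NONE)
    for k in cs:
        if cv2.contourArea(k)<mina: continue
        p=ray(n,k[:,0],z)[:,:2].astype(np.float32); r=cv2.minAreaRect(p)
        print(name,k[:,0].mean(0).round(),"c",np.round(r[0],1),"size",np.round(r[1],1),"ang",round(r[2],1))
H,S,V=cv2.split(hsv)
red=(((H<6)|(H>174))&(S>150)&(V>80)).astype(np.uint8)*255
comps(red,26,(360,160,430,260),"tray")
blk=((V<60)).astype(np.uint8)*255
comps(blk,4,(440,190,500,270),"mat",15)
org=((H>5)&(H<18)&(S>120)&(V>40)).astype(np.uint8)*255
for y,x in [(230,465),(230,475),(215,470),(205,460),(219,330),(238,350),(195,344),(243,319),(200,330),(230,364),(181,300)]: print((x,y),hsv[y,x])
```

```text
tray [392. 214.] c [ 551.6 -154.2] size [187.9  87.8] ang 6.8
mat [462. 230.] c [ 503.5 -342.4] size [143.8  63.8] ang 3.6
(465, 230) [ 17 169  65]
(475, 230) [ 15 169 160]
(470, 215) [ 15 168 141]
(460, 205) [20 99 54]
(330, 219) [ 20 128 161]
(350, 238) [ 20 131 162]
(344, 195) [ 26 156 162]
(319, 243) [107  30 171]
(330, 200) [18 38 87]
(364, 230) [13 42 85]
(300, 181) [ 21 122 161]
```

View pics/crop1.png

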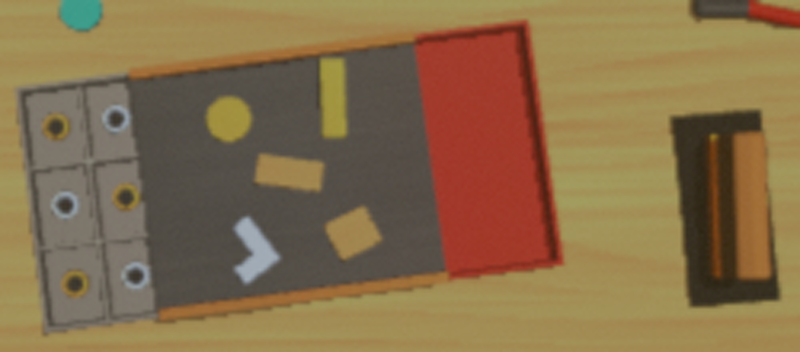

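```bash
cat >> h.py <<'E'
def cr(p): return (np.atleast_2d(np.array(p,float))+.5)/3.2-.5+np.array([240,165])
E
python3 - <<'E'
from h import *
def show(n,pts,z):
    P=ray("top",cr(pts),z)[:,:2]; L=[np.linalg.norm(P[i]-P[(i+1)%len(P)]) for i in range(len(P))]
    A=[np.degrees(np.arctan2(*(P[(i+1)%len(P)]-P[i])[::-1])) for i in range(len(P))]
    print(n,P.round(1).tolist(),"c",P.mean(0).round(1),"L",np.round(L,1),"A",np.round(A,1))
show("griptop",[(735,132),(764,132),(771,279),(737,279)],70)
show("mat",[(671,117),(760,111),(779,299),(690,305)],4)
show("steel",[(129,76),(415,40),(448,276),(158,316)],44)
show("redtray",[(415,38),(528,21),(563,264),(448,280)],26)
show("a",[(320,58),(344,57),(348,136),(323,138)],46)
show("b",[(325,230),(364,207),(383,240),(344,260)],46)
show("d",[(205,119),(228,96),(252,119),(228,142)],46)
show("e",[(258,153),(325,163),(321,191),(254,181)],46)
show("c",[(233,224),(246,215),(281,255),(246,285),(235,270)],46)
im=robot.read_camera("scene")
c=cv2.resize(im[90:260,180:420],None,fx=3.2,fy=3.2,interpolation=cv2.INTER_CUBIC); cv2.imwrite("pics/crop2.png",c)
E
```

```text
griptop [[560.5, -333.4], [560.2, -354.8], [451.4, -355.8], [451.7, -330.8]] c [ 505.9 -343.7] L [ 21.5 108.8  25.  108.8] A [ -90.9 -179.5   89.2   -1.3]
mat [[575.8, -302.9], [579.5, -372.9], [432.2, -382.1], [428.5, -312.7]] c [ 504.  -342.7] L [ 70.1 147.5  69.4 147.6] A [ -87.  -176.4   93.1    3.8]
steel [[611.7, 120.9], [635.9, -99.2], [455.6, -120.3], [428.3, 100.3]] c [5.329e+02 4.000e-01] L [221.4 181.6 222.3 184.5] A [ -83.7 -173.3   97.     6.4]
redtray [[639.3, -100.8], [651.2, -189.0], [462.6, -210.8], [451.6, -122.1]] c [ 551.2 -155.7] L [ 89.  189.8  89.3 188.9] A [ -82.3 -173.4   97.1    6.5]
a [[623.0, -26.0], [623.5, -44.4], [562.9, -46.4], [561.6, -27.3]] c [592.8 -36. ] L [18.4 60.6 19.1 61.4] A [ -88.5 -178.2   93.7    1.1]
b [[491.7, -27.6], [508.7, -57.5], [483.5, -71.4], [468.8, -41.6]] c [488.2 -49.5] L [34.4 28.8 33.3 26.8] A [ -60.4 -151.1  116.2   31.5]
d [[577.6, 62.7], [594.9, 44.9], [577.0, 26.7], [559.7, 45.3]] c [577.3  44.9] L [24.9 25.5 25.4 24.9] A [ -45.8 -134.7  133.    44.2]
e [[550.9, 22.5], [542.6, -28.5], [521.3, -25.0], [529.6, 25.9]] c [536.1  -1.3] L [51.7 21.5 51.6 21.6] A [-99.3 170.9  80.7  -9. ]
c [[497.2, 42.3], [503.9, 32.4], [473.2, 6.2], [450.9, 33.1], [462.4, 41.3]] c [477.5  31.1] L [12.  40.3 34.9 14.1 34.8] A [ -56.2 -139.5  129.6   35.7    1.7]
```

View pics/crop2.png

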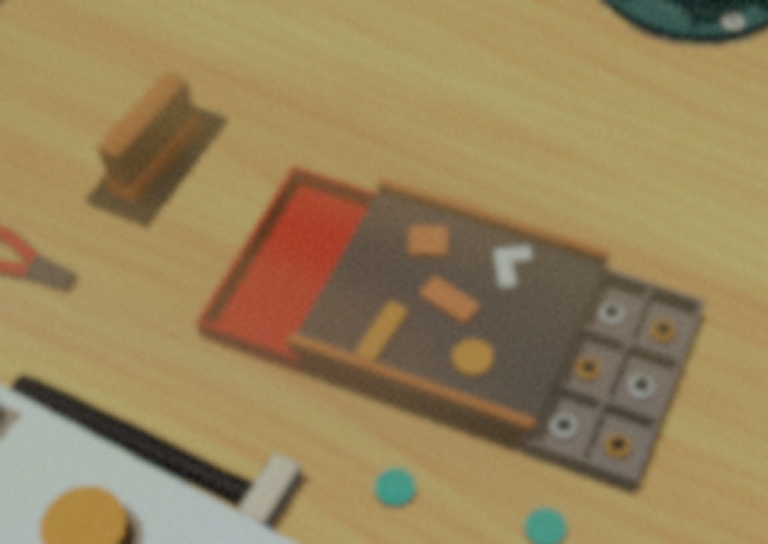

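Scene crop: the scraper stands upright at about (145,140) in the crop, with its grip above the orange blade ledge, on the mat. All five offcuts lie on the board, and the open end faces the red tray. The measured sizes match the given ones. Next I'll refine the scraper's yaw and centre.

```bash
cat >> h.py <<'E'
def delta(pos,yaw,st=None):
    s=st or robot.state(); R=np.array(s["orientation"]); p=np.array(s["eef_pos"])
    c,si=np.cos(yaw),np.sin(yaw); T=np.array([[c,si,0],[si,-c,0],[0,0,-1.]])
    rv=cv2.Rodrigues(R.T@T)[0].ravel()
    print("t",round(s["time"],2),"pos",p.round(1),"yaw",np.degrees(np.arctan2(R[1,0],R[0,0])).round(2),"| shift in current tool",(R.T@(np.array(pos)-p)).round(1),"in target tool",(T.T@(np.array(pos)-p)).round(1),"rot",rv.round(3),"F",np.round(s["force"],1),"op",round(s["opening"],3),"gf",round(s["grasp_force"],1))
E
python3 - <<'E'
from h import *
im=robot.read_camera("top"); hsv=cv2.cvtColor(im,cv2.COLOR_BGR2HSV)
m=np.zeros(im.shape[:2],np.uint8); r=hsv[195:265,466:484]
m[195:265,466:484]=((r[...,0]<19)&(r[...,1]>150)&(r[...,2]>110))*255
ys,xs=np.nonzero(m); P=ray("top",np.c_[xs,ys],70)[:,:2]
print(len(xs),P.mean(0).round(1),np.ptp(P,axis=0)); r=cv2.minAreaRect(P.astype(np.float32));print(r)
w,v=np.linalg.eigh(np.cov(P.T)); print("pca",np.degrees(np.arctan2(v[1,1],v[0,1])))
print(np.bincount(ys)[200:256])
# row-wise right edge x
for y in range(206,253,4): 
    k=xs[ys==y]; print(y,k.min() if len(k) else None,k.max() if len(k) else None, im[y,455:482,2].tolist())
delta((460,200,240),np.pi)
E
```

```text
453 [ 505.5 -343.5] [106.73823792  24.20177294]
((506.79217529296875, -343.7386779785156), (24.125104904174805, 106.68917846679688), 89.72952270507812)
pca -179.9258198612434
[ 0  0  0  0  0  0  5  9 10 10 10 10 10 10 10  9  9  9  9 10 10  9 10 10
 10 10 10 10 10 10 10 10 10 10 10 10 10 10 11 10 10 10 11 11 11 11 10 10
 10 10 10  9]
206 473 477 [57, 57, 57, 56, 56, 56, 57, 70, 73, 61, 56, 60, 60, 62, 77, 97, 103, 105, 114, 121, 124, 125, 127, 134, 155, 161, 161]
210 469 478 [55, 55, 57, 52, 52, 60, 77, 108, 102, 77, 65, 60, 63, 71, 115, 145, 154, 155, 156, 160, 161, 162, 161, 156, 151, 160, 162]
214 469 478 [57, 54, 51, 51, 48, 59, 77, 107, 102, 77, 63, 62, 62, 69, 111, 141, 152, 156, 155, 158, 160, 162, 162, 157, 148, 157, 162]
218 470 478 [57, 55, 53, 50, 50, 54, 73, 99, 110, 85, 64, 61, 61, 69, 107, 139, 151, 154, 155, 157, 161, 161, 162, 159, 150, 157, 162]
222 470 479 [56, 57, 50, 49, 51, 55, 74, 99, 111, 85, 64, 62, 62, 65, 100, 134, 151, 154, 154, 156, 161, 163, 162, 160, 140, 153, 162]
226 470 479 [55, 55, 50, 50, 48, 53, 71, 92, 120, 91, 65, 62, 61, 65, 94, 131, 151, 154, 15
[... 332 characters left out ...]
54, 49, 49, 51, 63, 79, 118, 104, 73, 62, 61, 61, 73, 118, 147, 153, 153, 154, 157, 161, 162, 162, 153, 111, 108]
242 470 480 [56, 56, 55, 53, 48, 48, 60, 77, 109, 102, 75, 64, 60, 60, 67, 114, 145, 151, 153, 153, 157, 161, 162, 161, 155, 111, 85]
246 471 480 [60, 54, 54, 51, 47, 49, 57, 74, 101, 108, 81, 62, 59, 60, 68, 109, 142, 151, 152, 151, 155, 159, 161, 161, 157, 121, 82]
250 471 480 [67, 56, 55, 51, 47, 48, 54, 72, 99, 118, 90, 62, 61, 62, 66, 104, 134, 149, 150, 152, 155, 159, 160, 160, 157, 132, 85]
t 0.2 pos [167.3 575.8 236.1] yaw 163.79 | shift in current tool [-386.  -279.1   -3.6] in target tool [-292.7 -375.8   -3.9] rot [-0.001 -0.    -0.283] F [-0.3 -0.1  0.9] op 1.0 gf 0.0
```

Emit:
send_rows([
  [1, [-0.02, -0.014, 0], [0, 0, 0]],
  [1, [-0.04, -0.029, 0], [0, 0, 0]],
  [1, [-0.04, -0.029, 0], [0, 0, 0]],
  [1, [-0.04, -0.029, 0], [0, 0, 0]],
  [1, [-0.04, -0.029, 0], [0, 0, 0]],
  [1, [-0.04, -0.029, 0], [0, 0, 0]],
  [1, [-0.04, -0.029, 0], [0, 0, 0]],
  [1, [-0.04, -0.029, 0], [0, 0, 0]],
  [1, [-0.04, -0.029, 0], [0, 0, 0]],
  [1, [-0.04, -0.029, 0], [0, 0, 0]],
  [1, [-0.006, -0.004, 0], [0, 0, -0.14]],
  [1, [0, 0, 0], [0, 0, -0.143]],
])

```text
time: 1.7
eef_pos: [460.5, 198.2, 236.6]
orientation: [[-1.0, -0.002, -0.0], [-0.002, 1.0, -0.001], [0.0, -0.001, -1.0]]
force: [-0.9, 0.3, 0.9]
opening: 0.998
grasp_force: 0.0
```

Emit:
send_rows([
  [1, [-0.002, -0.025, 0], [0, 0, 0]],
  [1, [-0.004, -0.045, 0], [0, 0, 0]],
  [1, [-0.004, -0.045, 0], [0, 0, 0]],
  [1, [-0.004, -0.045, 0], [0, 0, 0]],
  [1, [-0.004, -0.045, 0], [0, 0, 0]],
  [1, [-0.004, -0.045, 0], [0, 0, 0]],
  [1, [-0.004, -0.045, 0], [0, 0, 0]],
  [1, [-0.004, -0.045, 0], [0, 0, 0]],
  [1, [-0.004, -0.045, 0], [0, 0, 0]],
  [1, [-0.004, -0.045, 0], [0, 0, 0]],
  [1, [-0.004, -0.045, 0], [0, 0, 0]],
  [1, [-0.003, -0.045, 0.03], [0, 0, 0]],
  [1, [0, -0.024, 0.03], [0, 0, 0]],
  [1, [0, 0, 0.03], [0, 0, 0]],
  [1, [0, 0, 0], [0, 0, 0]],
])

```text
time: 3.58
eef_pos: [502.5, -342.9, 144.4]
orientation: [[-1.0, 0.001, -0.005], [0.001, 1.0, 0.004], [0.005, 0.004, -1.0]]
force: [-0.7, 0.2, 0.5]
opening: 0.999
grasp_force: 0.0
```

Run:
```python
from h import *
delta((505.8,-343.5,40),np.pi+np.radians(.3))
im=robot.read_camera("scene")
c=cv2.resize(im[60:220,150:350],None,fx=3,fy=3,interpolation=cv2.INTER_CUBIC); cv2.imwrite("pics/grasp.png",c)
```

```text
t 3.58 pos [ 502.5 -342.9  144.4] yaw 179.94 | shift in current tool [ -3.8  -1.  104.4] in target tool [ -3.3  -0.6 104.4] rot [ 0.004 -0.005 -0.006] F [-0.7  0.2  0.5] op 0.999 gf 0.0
```

View pics/grasp.png

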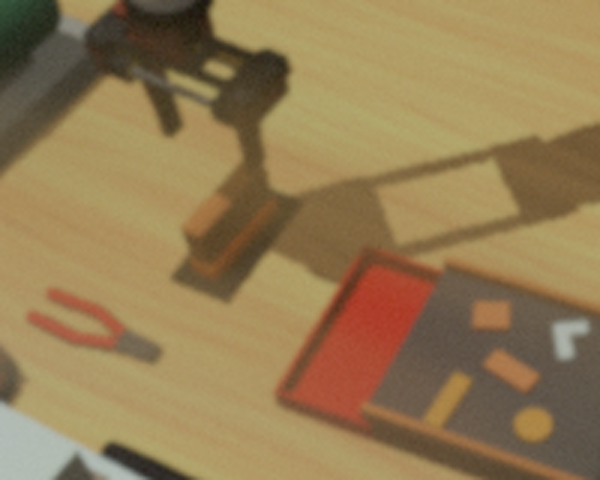

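The gripper is centred over the scraper, with a finger on either side of the grip at about (240,190) in the crop. Now descend and grip.

Emit:
send_rows([
  [1, [-0.003, 0, 0.02], [0, 0, -0.005]],
  [1, [0, 0, 0.03], [0, 0, 0]],
  [1, [0, 0, 0.03], [0, 0, 0]],
  [1, [0, 0, 0.018], [0, 0, 0]],
  [1, [0, 0, 0.006], [0, 0, 0]],
  [1, [0, 0, 0], [0, 0, 0]],
  [-1, [0, 0, 0], [0, 0, 0]],
  [-1, [0, 0, 0], [0, 0, 0]],
  [-1, [0, 0, 0], [0, 0, 0]],
  [-1, [0, 0, 0], [0, 0, 0]],
  [-1, [0, 0, 0], [0, 0, 0]],
  [-1, [0, 0, 0], [0, 0, 0]],
], grip_force=50)

```text
time: 5.12
eef_pos: [508.3, -343.5, 42.7]
orientation: [[-1.0, -0.005, -0.0], [-0.005, 1.0, -0.0], [0.0, -0.0, -1.0]]
force: [1.2, -0.2, -0.4]
opening: 0.354
grasp_force: 0.0
```

Run:
```python
from h import *
delta((505.8,-343.5,130),np.pi)
```

```text
t 5.12 pos [ 508.3 -343.5   42.7] yaw -179.7 | shift in current tool [  2.5  -0.  -87.3] in target tool [  2.5  -0.  -87.3] rot [-0.    -0.     0.005] F [ 1.2 -0.2 -0.4] op 0.354 gf 0.0
```

Emit:
send_rows([
  [-1, [0, 0, 0], [0, 0, 0]],
  [-1, [0, 0, 0], [0, 0, 0]],
  [-1, [0, 0, 0], [0, 0, 0]],
])

```text
time: 5.5
eef_pos: [508.4, -343.6, 42.7]
orientation: [[-1.0, -0.005, 0.0], [-0.005, 1.0, -0.0], [-0.0, -0.0, -1.0]]
force: [-0.4, -0.6, -0.1]
opening: 0.295
grasp_force: 50.0
```

Emit:
send_rows([
  [-1, [0, 0, -0.01], [0, 0, 0]],
  [-1, [0, 0, -0.03], [0, 0, 0]],
  [-1, [0, 0, -0.03], [0, 0, 0]],
  [-1, [0, 0, -0.03], [0, 0, 0]],
  [-1, [0, 0, 0], [0, 0, 0]],
  [-1, [0, 0, 0], [0, 0, 0]],
])

```text
time: 6.25
eef_pos: [507.7, -342.9, 141.9]
orientation: [[-1.0, -0.005, -0.001], [-0.005, 1.0, 0.001], [0.001, 0.001, -1.0]]
force: [-0.4, 0.4, -2.6]
opening: 0.294
grasp_force: 50.0
```

Run:
```python
from h import *
B=np.array([533,-1.5]); y=np.radians(6.6); X=np.array([np.cos(y),np.sin(y)]); Y=np.array([-np.sin(y),np.cos(y)])
g=lambda lx,ly,z:(*(B+lx*X+ly*Y),z)
for lx,ly in[(-30,85),(-30,-112),(30,85),(30,-112)]: print(lx,ly,np.round(g(lx,ly,0),1))
delta(g(-30+2.5,85,130),np.pi+y)
```

```text
-30 85 [493.4  79.5   0. ]
-30 -112 [ 516.1 -116.2    0. ]
30 85 [553.   86.4   0. ]
30 -112 [ 575.7 -109.3    0. ]
t 6.25 pos [ 507.7 -342.9  141.9] yaw -179.7 | shift in current tool [  9.6 422.7  12.2] in target tool [-36.9 421.3  11.9] rot [ 0.001 -0.001 -0.11 ] F [-0.4  0.4 -2.6] op 0.294 gf 50.0
```

Emit:
send_rows([
  [-1, [0, 0.02, 0], [0, 0, 0]],
  [-1, [0.001, 0.042, 0], [0, 0, 0]],
  [-1, [0.001, 0.042, 0], [0, 0, 0]],
  [-1, [0.001, 0.042, 0], [0, 0, 0]],
  [-1, [0.001, 0.042, 0], [0, 0, 0]],
  [-1, [0.001, 0.042, 0], [0, 0, 0]],
  [-1, [0.001, 0.042, 0], [0, 0, 0]],
  [-1, [0.001, 0.042, 0], [0, 0, 0]],
  [-1, [0.001, 0.042, 0], [0, 0, 0]],
  [-1, [0, 0.042, 0], [0, 0, -0.03]],
  [-1, [0, 0.025, 0], [0, 0, -0.08]],
  [-1, [0, 0, 0], [0, 0, 0]],
  [-1, [0, 0, 0], [0, 0, 0]],
])

```text
time: 7.88
eef_pos: [496.4, 79.4, 142.0]
orientation: [[-0.993, -0.115, -0.002], [-0.115, 0.993, -0.0], [0.002, -0.0, -1.0]]
force: [0.3, 0.4, -1.9]
opening: 0.292
grasp_force: 50.0
```

```bash
cat >> h.py <<'E'
B=np.array([533,-1.5]); by=np.radians(6.6); X=np.array([np.cos(by),np.sin(by)]); Y=np.array([-np.sin(by),np.cos(by)])
g=lambda lx,ly,z:(*(B+lx*X+ly*Y),z)
E
python3 - <<'E'
from h import *
delta(g(-25.5,85,80),np.pi+by)
cv2.imwrite("pics/hover.png",cv2.resize(robot.read_camera("scene")[90:260,220:460],None,fx=3.2,fy=3.2,interpolation=cv2.INTER_CUBIC))
E
```

```text
t 7.88 pos [496.4  79.4 142. ] yaw -173.42 | shift in current tool [-1.7  0.4 62. ] in target tool [-1.6  0.4 62. ] rot [-0.    -0.002 -0.   ] F [ 0.3  0.4 -1.9] op 0.292 gf 50.0
```

View pics/hover.png

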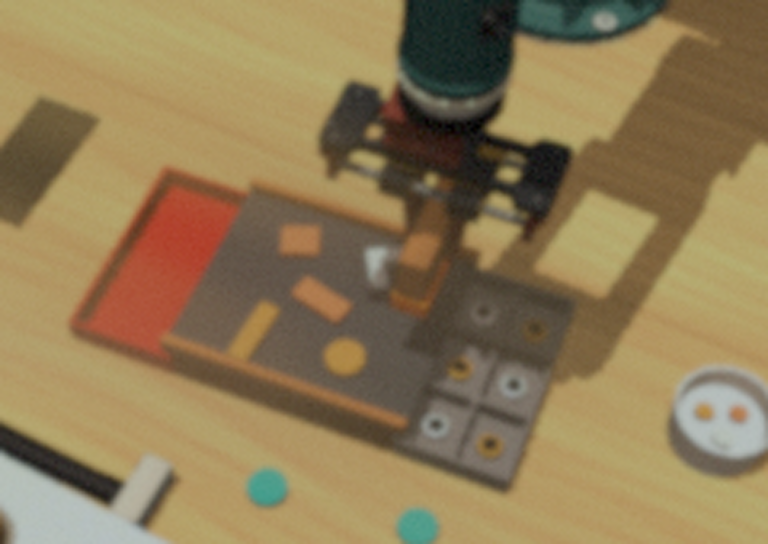

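The scraper is held upright at (420,265) in the crop, above the grey-tray end and behind offcut c. Next I lower it.

Emit:
send_rows([
  [-1, [-0.0015, 0, 0.015], [0, 0, 0]],
  [-1, [0, 0, 0.02], [0, 0, 0]],
  [-1, [0, 0, 0.015], [0, 0, 0]],
  [-1, [0, 0, 0.008], [0, 0, 0]],
  [-1, [0, 0, 0.002], [0, 0, 0]],
  [-1, [0, 0, 0], [0, 0, 0]],
  [-1, [0, 0, 0], [0, 0, 0]],
])

```text
time: 8.8
eef_pos: [499.3, 79.6, 83.2]
orientation: [[-0.993, -0.115, 0.001], [-0.115, 0.993, -0.0], [-0.001, -0.0, -1.0]]
force: [0.2, -0.5, -2.3]
opening: 0.296
grasp_force: 50.0
```

Run:
```python
from h import *
delta(g(-25.5,-112,80),np.pi+by)
```

```text
t 8.8 pos [499.3  79.6  83.2] yaw -173.4 | shift in current tool [   1.4 -196.5    3.2] in target tool [   1.4 -196.5    3.2] rot [-0.     0.001  0.   ] F [ 0.2 -0.5 -2.3] op 0.296 gf 50.0
```

Emit:
send_rows([
  [-1, [0.0014, 0, 0.003], [0, 0, 0]],
  [-1, [0, 0, 0], [0, 0, 0]],
  [-1, [0, -0.01, 0], [0, 0, 0]],
  [-1, [0, -0.018, 0], [0, 0, 0]],
  [-1, [0, -0.018, 0], [0, 0, 0]],
  [-1, [0, -0.018, 0], [0, 0, 0]],
  [-1, [0, -0.018, 0], [0, 0, 0]],
  [-1, [0, -0.018, 0], [0, 0, 0]],
])

```text
time: 9.8
eef_pos: [509.0, -21.3, 79.6]
orientation: [[-0.993, -0.114, -0.0], [-0.114, 0.993, 0.0], [0.0, 0.0, -1.0]]
force: [-0.7, 1.3, -2.7]
opening: 0.296
grasp_force: 50.0
```

Run:
```python
from h import *
delta(g(-25.5,-112,80),np.pi+by)
```

```text
t 9.8 pos [509.  -21.3  79.6] yaw -173.43 | shift in current tool [ -0.6 -95.1  -0.4] in target tool [ -0.6 -95.1  -0.4] rot [ 0. -0. -0.] F [-0.7  1.3 -2.7] op 0.296 gf 50.0
```

Emit:
send_rows([
  [-1, [0, -0.015, 0], [0, 0, 0]],
  [-1, [0, -0.018, 0], [0, 0, 0]],
  [-1, [0, -0.018, 0], [0, 0, 0]],
  [-1, [0, -0.018, 0], [0, 0, 0]],
  [-1, [0, -0.018, 0], [0, 0, 0]],
  [-1, [0, -0.01, 0], [0, 0, 0]],
  [-1, [0, 0, 0], [0, 0, 0]],
  [-1, [0, 0, 0], [0, 0, 0]],
  [-1, [0, 0, -0.02], [0, 0, 0]],
  [-1, [0, 0, -0.03], [0, 0, 0]],
  [-1, [0, 0.02, -0.01], [0, 0, 0]],
  [-1, [-0.01, 0.045, 0], [0, 0, 0]],
  [-1, [-0.02, 0.045, 0], [0, 0, 0]],
  [-1, [-0.02, 0.045, 0], [0, 0, 0]],
  [-1, [-0.006, 0.035, 0], [0, 0, 0]],
  [-1, [0, 0.009, 0], [0, 0, 0]],
  [-1, [0, 0, 0], [0, 0, 0]],
])

```text
time: 11.92
eef_pos: [551.6, 88.8, 139.1]
orientation: [[-0.993, -0.117, -0.002], [-0.117, 0.993, -0.0], [0.002, -0.0, -1.0]]
force: [0.5, -0.3, -2.4]
opening: 0.294
grasp_force: 50.0
```

Run:
```python
from h import *
delta(g(30.5,85,80),np.pi+by)
cv2.imwrite("pics/p1.png",cv2.resize(robot.read_camera("scene")[90:260,220:460],None,fx=3.2,fy=3.2,interpolation=cv2.INTER_CUBIC))
```

```text
t 11.93 pos [551.6  88.8 139.1] yaw -173.28 | shift in current tool [-1.7 -2.6 59.1] in target tool [-1.7 -2.6 59.1] rot [-0.    -0.002  0.002] F [ 0.5 -0.3 -2.4] op 0.294 gf 50.0
```

View pics/p1.png

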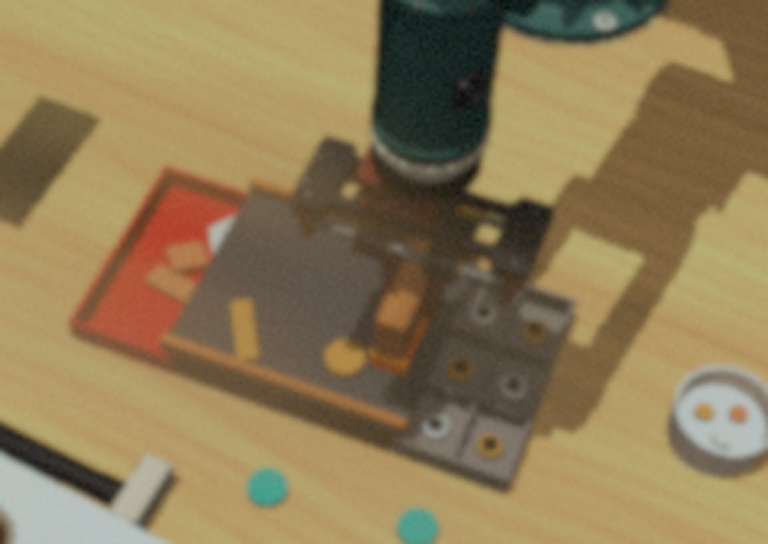

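Offcuts b, e and c are in the red tray at (185,255), (170,285) and (222,235) in the crop. Offcuts a (243,330) and d (345,357) remain, so I make a second pass.

Emit:
send_rows([
  [-1, [0, -0.002, 0.015], [0, 0, 0]],
  [-1, [0, 0, 0.02], [0, 0, 0]],
  [-1, [0, 0, 0.015], [0, 0, 0]],
  [-1, [0, 0, 0.006], [0, 0, 0]],
  [-1, [0, 0, 0.001], [0, 0, 0]],
  [-1, [0, 0, 0], [0, 0, 0]],
  [-1, [0, 0, 0], [0, 0, 0]],
])

```text
time: 12.85
eef_pos: [553.6, 85.9, 83.2]
orientation: [[-0.993, -0.115, 0.001], [-0.115, 0.993, -0.0], [-0.001, -0.0, -1.0]]
force: [-0.3, -0.4, -2.3]
opening: 0.291
grasp_force: 50.0
```

Run:
```python
from h import *
delta(g(30.5,-112,80),np.pi+by)
```

```text
t 12.85 pos [553.6  85.9  83.2] yaw -173.39 | shift in current tool [   0.  -196.5    3.3] in target tool [   0.  -196.5    3.2] rot [-0.     0.001  0.   ] F [-0.3 -0.4 -2.3] op 0.291 gf 50.0
```

Emit:
send_rows([
  [-1, [0, 0, 0.003], [0, 0, 0]],
  [-1, [0, 0, 0], [0, 0, 0]],
  [-1, [0, -0.01, 0], [0, 0, 0]],
  [-1, [0, -0.018, 0], [0, 0, 0]],
  [-1, [0, -0.018, 0], [0, 0, 0]],
  [-1, [0, -0.018, 0], [0, 0, 0]],
  [-1, [0, -0.018, 0], [0, 0, 0]],
  [-1, [0, -0.018, 0], [0, 0, 0]],
])

```text
time: 13.85
eef_pos: [564.7, -14.8, 79.7]
orientation: [[-0.993, -0.114, -0.0], [-0.114, 0.993, 0.0], [0.0, 0.0, -1.0]]
force: [0.3, 0.2, -2.0]
opening: 0.297
grasp_force: 50.0
```

Emit:
send_rows([
  [-1, [0, -0.015, 0], [0, 0, 0]],
  [-1, [0, -0.018, 0], [0, 0, 0]],
  [-1, [0, -0.018, 0], [0, 0, 0]],
  [-1, [0, -0.018, 0], [0, 0, 0]],
  [-1, [0, -0.018, 0], [0, 0, 0]],
  [-1, [0, -0.01, 0], [0, 0, 0]],
  [-1, [0, 0, 0], [0, 0, 0]],
  [-1, [0, 0, 0], [0, 0, 0]],
  [-1, [0, 0, -0.02], [0, 0, 0]],
  [-1, [0, 0, -0.03], [0, 0, 0]],
  [-1, [0, 0, -0.02], [0, 0, 0]],
  [-1, [0.01, -0.04, 0], [0, 0, 0]],
  [-1, [0.01, -0.04, 0], [0, 0, 0]],
  [-1, [0.01, -0.04, 0], [0, 0, 0]],
  [-1, [0.01, -0.04, 0], [0, 0, 0]],
  [-1, [0, -0.03, 0], [0, 0, 0]],
  [-1, [0, 0, 0], [0, 0, 0]],
])

```text
time: 15.98
eef_pos: [558.2, -304.7, 149.6]
orientation: [[-0.994, -0.113, 0.001], [-0.113, 0.994, -0.001], [-0.001, -0.001, -1.0]]
force: [1.0, -0.4, -2.3]
opening: 0.295
grasp_force: 50.0
```

Run:
```python
from h import *
my=np.radians(3.7); c=np.array([504,-342.7])+2.5*np.array([np.cos(my),np.sin(my)])
delta((*c,42.7),np.pi+my)
a=robot.read_camera("scene")[90:240,220:440]; b=robot.read_camera("top")[165:275,240:440]
a=cv2.resize(a,(640,436),interpolation=cv2.INTER_CUBIC);cv2.imwrite("pics/p2.png",a)
cv2.imwrite("pics/p2t.png",cv2.resize(b,None,fx=3.5,fy=3.5,interpolation=cv2.INTER_CUBIC))
```

```text
t 15.97 pos [ 558.2 -304.7  149.6] yaw -173.49 | shift in current tool [ 55.7 -31.7 106.9] in target tool [ 54.  -34.4 106.9] rot [-0.001  0.001  0.049] F [ 1.  -0.4 -2.3] op 0.295 gf 50.0
```

View pics/p2t.png

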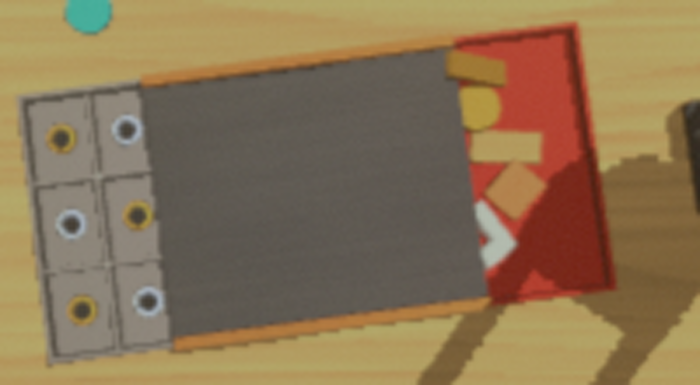

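View pics/p2.png

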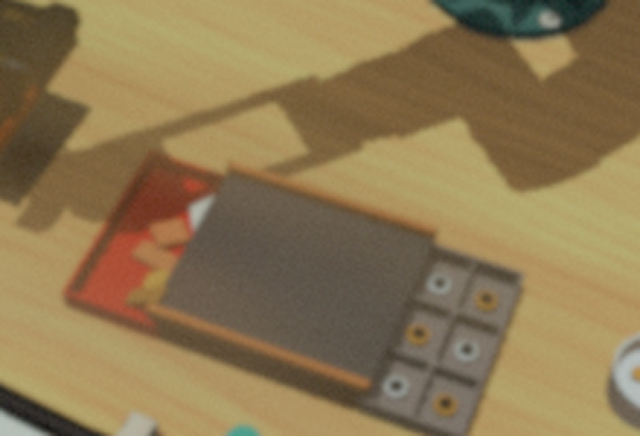

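Four offcuts lie in the tray. Brass strip a, at (475,68) in the top crop, looks tilted, with its left end leaning over the board's edge. I'll measure it and push it again.

Run:
```python
from h import *
f=lambda p:(np.atleast_2d(np.array(p,float))+.5)/3.5-.5+np.array([240,165])
def loc(p,z):
    P=ray("top",f(p),z)[:,:2]-B; print(z,np.c_[P@X,P@Y].round(1).tolist())
pts=[(448,53),(447,80),(507,64),(505,86)]
for z in (8,30,46): loc(pts,z)
loc([(456,48),(486,300)],40)
delta(g(30.5,-60,110),np.pi+by)
```

```text
8 [[88.3, -107.3], [69.0, -103.9], [74.8, -148.4], [59.2, -144.7]]
30 [[86.4, -105.2], [67.4, -101.9], [73.1, -145.6], [57.8, -142.0]]
46 [[84.9, -103.7], [66.2, -100.4], [71.9, -143.5], [56.8, -140.0]]
40 [[88.2, -110.3], [-89.2, -106.9]]
t 16.07 pos [ 557.5 -302.1  149.4] yaw -173.4 | shift in current tool [-40.7 241.4  39.6] in target tool [-40.7 241.4  39.4] rot [ 0.001 -0.001  0.   ] F [-0.5  0.3 -3. ] op 0.296 gf 50.0
```

Emit:
send_rows([
  [-1, [-0.004, 0.02, 0], [0, 0, 0]],
  [-1, [-0.01, 0.045, 0], [0, 0, 0]],
  [-1, [-0.01, 0.045, 0], [0, 0, 0]],
  [-1, [-0.01, 0.045, 0], [0, 0, 0]],
  [-1, [-0.006, 0.045, 0], [0, 0, 0]],
  [-1, [0, 0.025, 0.01], [0, 0, 0]],
  [-1, [0, 0.005, 0.02], [0, 0, 0]],
  [-1, [0, 0, 0.02], [0, 0, 0]],
  [-1, [0, 0, 0.01], [0, 0, 0]],
  [-1, [0, 0, 0], [0, 0, 0]],
  [-1, [0, 0, 0], [0, 0, 0]],
])

```text
time: 17.45
eef_pos: [571.5, -69.8, 90.3]
orientation: [[-0.993, -0.115, 0.001], [-0.115, 0.993, -0.0], [-0.001, -0.0, -1.0]]
force: [0.8, -0.8, -2.0]
opening: 0.292
grasp_force: 50.0
```

Run:
```python
from h import *
delta(g(31,-70,80),np.pi+by)
```

```text
t 17.45 pos [571.5 -69.8  90.3] yaw -173.39 | shift in current tool [-0.6  2.3 10.3] in target tool [-0.6  2.3 10.3] rot [-0.     0.001  0.   ] F [ 0.8 -0.8 -2. ] op 0.292 gf 50.0
```

Emit:
send_rows([
  [-1, [0, 0, 0.007], [0, 0, 0]],
  [-1, [0, 0, 0.003], [0, 0, 0]],
  [-1, [0, -0.007, 0], [0, 0, 0]],
  [-1, [0, -0.007, 0], [0, 0, 0]],
  [-1, [0, -0.007, 0], [0, 0, 0]],
  [-1, [0, -0.007, 0], [0, 0, 0]],
  [-1, [0, -0.007, 0], [0, 0, 0]],
  [-1, [0, -0.005, 0], [0, 0, 0]],
  [-1, [0, 0, 0], [0, 0, 0]],
])

```text
time: 18.58
eef_pos: [575.9, -110.3, 79.7]
orientation: [[-0.993, -0.114, 0.0], [-0.114, 0.993, -0.0], [-0.0, -0.0, -1.0]]
force: [-0.2, 0.5, -2.7]
opening: 0.294
grasp_force: 50.0
```

Run:
```python
from h import *
delta(g(31,-112,80),np.pi+by)
a=robot.read_camera("scene")[130:220,220:330]; b=robot.read_camera("top")[165:275,350:450]
a=cv2.resize(a,(440,360),interpolation=cv2.INTER_CUBIC);b=cv2.resize(b,(327,360),interpolation=cv2.INTER_CUBIC)
cv2.imwrite("pics/p3.png",np.hstack([a,b]))
```

```text
t 18.57 pos [ 575.9 -110.3   79.7] yaw -173.43 | shift in current tool [-0.9  1.  -0.3] in target tool [-0.9  1.  -0.3] rot [-0.  0. -0.] F [-0.2  0.5 -2.7] op 0.294 gf 50.0
```

View pics/p3.png

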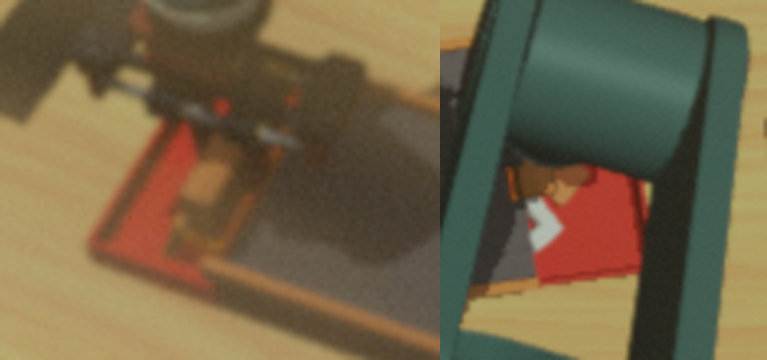

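Picture limit reached, so I work from numbers now. In this last view the blade's front is just past the board end, and the strip leans against it near (180,245) in the left crop. I'll measure brass pixels from here.

```bash
cat >> h.py <<'E'
def brass(cam="scene",verbose=True):
    im=robot.read_camera(cam); h=cv2.cvtColor(im,cv2.COLOR_BGR2HSV)
    poly=proj(cam,[g(-94,-108,30),g(94,-108,30),g(98,-215,30),g(-94,-215,30)]).astype(np.int32)
    x0,y0=poly.min(0)-6; x1,y1=poly.max(0)+8
    for y in range(y0,y1):
        s=""
        for x in range(x0,x1):
            H,S,V=map(int,h[y,x])
            s+="R" if (H<6 or H>172) and S>130 else "y" if 22<=H<=31 and S>140 else "o" if 8<=H<22 and S>100 and V>120 else "d" if V<60 else "w" if S<40 and V>130 else "."
        print(y,s)
    print("cols",x0,x1)
    for k,p in {"rimfar":g(90,-202,26),"rimfar-":g(-90,-202,26),"edge+":g(88,-110,40),"edge-":g(-88,-110,40),"vert75":g(75,-146,60)}.items(): print(k,proj(cam,[p]).round(1).tolist())
E
python3 - <<'E'
from h import *
im=cv2.imread("pics/top0.png");h=cv2.cvtColor(im,cv2.COLOR_BGR2HSV)
brass()
E
```

```text
132 .........................o................................ooooooooooooooooooo
133 ........................oo................................ooooooooooooooooooo
134 ........................oo...............................oooooooooooooooooooo
135 .......................ooo...............................oooooooooooooooooooo
136 ........................ooo.............................ooooooooooooooooooooo
137 ..........................o............................oooooooooooo.ooooooooo
138 .......................................................oooooooooooooooooooooo
139 .......................................................ooooooooooooooo.o..o.o
140 .......................................................ooooooooooooooooo.ooo.
141 .........................o................................oooooooooooooooooo.
142 .........................o...................................oooooooooooooooo
143 ................................................................ooooooooooooo
144 ...................................................................oooo......
145 ..............................
[... 4399 characters left out ...]
...........ooooooooooooooooo.oooooo....oo....ooooooooooooo..................
200 .o...........oooooooooooooooooo...ooooo..oo......ooooooooooooo...............
201 oo.............o.oooooooooooooooo...ooooooo.........ooooooooooooo............
202 oooo.o.............oooooooooooooooooo...ooo............oooooooooooo..........
203 oooooooo.o............ooooooooooooooooo..................oooooooooooooo......
204 oooooooooo..............ooooooooooooooooo...................ooooooooooooo....
205 ooooooooooo..o............ooooooooooooooooo....................ooooooooooooo.
cols 230 307
rimfar [[241.7, 187.2]]
rimfar- [[270.2, 141.4]]
edge+ [[271.0, 194.5]]
edge- [[297.5, 148.0]]
vert75 [[260.5, 182.5]]
```

Emit:
send_rows([
  [-1, [0.003, 0, 0], [0, 0, 0]],
  [-1, [0, 0, 0], [0, 0, 0.06]],
  [-1, [0, 0, 0], [0, 0, 0.06]],
  [-1, [0, 0, 0], [0, 0, 0.06]],
  [-1, [0, 0, 0], [0, 0, 0.06]],
  [-1, [0, 0, 0], [0, 0, 0.06]],
  [-1, [0, 0, 0], [0, 0, 0.06]],
  [-1, [0, 0, 0], [0, 0, 0.06]],
  [-1, [0, 0, 0], [0, 0, 0.06]],
  [-1, [0, 0, 0], [0, 0, 0.06]],
  [-1, [0, 0, 0], [0, 0, 0.06]],
  [-1, [0, -0.006, 0], [0, 0, 0]],
  [-1, [0, -0.006, 0], [0, 0, 0]],
  [-1, [0, 0, 0], [0, 0, 0]],
])

```text
time: 20.48
eef_pos: [566.8, -121.3, 79.7]
orientation: [[-0.885, 0.466, -0.0], [0.466, 0.885, -0.0], [0.0, -0.0, -1.0]]
force: [0.3, 1.0, -1.3]
opening: 0.293
grasp_force: 50.0
```

Emit:
send_rows([
  [-1, [0, 0, -0.01], [0, 0, 0]],
  [-1, [0, 0, -0.03], [0, 0, 0]],
  [-1, [0, 0, -0.03], [0, 0, 0]],
  [-1, [0, -0.04, 0], [0, 0, -0.15]],
  [-1, [0, -0.05, 0], [0, 0, -0.15]],
  [-1, [0, -0.05, 0], [0, 0, -0.15]],
  [-1, [0, -0.05, 0], [0, 0, -0.1]],
  [-1, [0, -0.03, 0], [0, 0, 0]],
  [-1, [0, 0, 0], [0, 0, 0]],
])

```text
time: 21.6
eef_pos: [523.6, -335.0, 150.4]
orientation: [[-0.998, -0.063, 0.002], [-0.063, 0.998, -0.002], [-0.001, -0.002, -1.0]]
force: [0.3, 1.2, -3.5]
opening: 0.294
grasp_force: 50.0
```

Run:
```python
from h import *
my=np.radians(3.7); c=np.array([504,-342.7])+2.5*np.array([np.cos(my),np.sin(my)])
delta((*c,42.7),np.pi+my)
brass("top")
```

```text
t 21.6 pos [ 523.6 -335.   150.4] yaw -176.4 | shift in current tool [ 17.7  -6.2 107.7] in target tool [ 17.5  -6.4 107.7] rot [-0.002  0.001 -0.002] F [ 0.3  1.2 -3.5] op 0.294 gf 50.0
163 ....................................................................
164 ................................................................o.o.
165 ....................................................................
166 ....................................................................
167 ...............................................oooooooooooooooo.ooo.
168 ....................................ooooooooooooooooooooooooooooooo.
169 .............................ooooooooooooooooooooo..................
170 ..............................oo...oooooooo.........................
171 ..................................oooooooooo........................
172 ooooooooo.oo.........ooooooooooooooooo.....oo.......................
173 oooooooooooooooooooooooooooooo...R.........oooooooooooooooo...o.....
174 ooooooooooooooooooooo..............R.RRR..Roooooo.oo...o.o..........
175 oooooooooooooo....RR....R..R.RRRR
[... 5599 characters left out ...]
oooooooooooooooooooooooo.................o...............
253 oooooooooooooooooooooooooooooooooo............oo.....oooo...........
254 oooooooooooooooooo.....o..o.ooooo..........oo.......oooooo.ooooooo..
255 oooooooo......................oo........ooooo.................o.....
256 ..............................oo.......ooo.ooo......................
257 .............................oooooooooo.......oo...o..oo....o.......
258 ............................ooooooooooo.......ooooooooo.oo.oooo.....
259 ...........................oo........oo.......oooooo...............o
cols 362 430
rimfar [[405.8, 173.4]]
rimfar- [[416.3, 245.4]]
edge+ [[369.8, 178.5]]
edge- [[379.7, 249.7]]
vert75 [[386.0, 181.0]]
```

Run:
```python
from h import *
def loc(p,z):
    P=ray("top",p,z)[:,:2]-B; print(z,np.c_[P@X,P@Y].round(1).tolist())
loc([(384.6,182.5),(384.6,190)],8); loc([(410.2,182.5),(410,189.5)],34); loc([(405,248),(414.5,246),(403,173)],26)
print("pliers tip,mallet",ray("top",[(457,165),(443,123)],10).round(0).tolist())
delta(g(52.5,-240,120),np.pi+by)
```

```text
8 [[75.9, -148.8], [57.0, -146.1]]
34 [[65.6, -208.0], [48.5, -205.1]]
26 [[-92.6, -173.7], [-90.8, -197.5], [92.0, -195.1]]
pliers tip,mallet [[667.0, -324.0, 10.0], [775.0, -292.0, 10.0]]
t 21.65 pos [ 523.1 -333.1  150.1] yaw -176.35 | shift in current tool [-95.7  93.3  30.1] in target tool [-100.4   88.3   30.1] rot [-0.     0.    -0.052] F [-0.3  0.5 -2. ] op 0.294 gf 50.0
```

Emit:
send_rows([
  [-1, [-0.024, 0.024, 0], [0, 0, 0]],
  [-1, [-0.036, 0.037, 0], [0, 0, 0]],
  [-1, [-0.036, 0.037, 0], [0, 0, 0]],
  [-1, [0, 0, 0], [0, 0, -0.052]],
  [-1, [0, 0, 0.02], [0, 0, 0]],
  [-1, [0, 0, 0.025], [0, 0, 0]],
  [-1, [0, 0, 0.02], [0, 0, 0]],
  [-1, [0, 0, 0.01], [0, 0, 0]],
  [-1, [0, 0, 0], [0, 0, 0]],
  [-1, [0, 0, 0], [0, 0, 0]],
])

```text
time: 22.9
eef_pos: [613.1, -228.3, 75.6]
orientation: [[-0.993, -0.117, 0.001], [-0.117, 0.993, -0.001], [-0.001, -0.001, -1.0]]
force: [-0.4, -0.5, -2.1]
opening: 0.295
grasp_force: 50.0
```

Run:
```python
from h import *
delta(g(52.5,-235,67),np.pi+by)
```

```text
t 22.9 pos [ 613.1 -228.3   75.6] yaw -173.26 | shift in current tool [ 1.1 -0.5  8.6] in target tool [ 1.  -0.5  8.6] rot [-0.001  0.001  0.002] F [-0.4 -0.5 -2.1] op 0.295 gf 50.0
```

Emit:
send_rows([
  [-1, [0, 0, 0.006], [0, 0, 0]],
  [-1, [0, 0, 0.0025], [0, 0, 0]],
  [-1, [0, 0, 0], [0, 0, 0]],
  [-1, [0, 0.006, 0], [0, 0, 0]],
  [-1, [0, 0.006, 0], [0, 0, 0]],
  [-1, [0, 0.006, 0], [0, 0, 0]],
  [-1, [0, 0.006, 0], [0, 0, 0]],
  [-1, [0, 0.005, 0], [0, 0, 0]],
  [-1, [0, 0, 0], [0, 0, 0]],
  [-1, [0, 0, 0], [0, 0, 0]],
])

```text
time: 24.15
eef_pos: [609.3, -199.7, 66.2]
orientation: [[-0.993, -0.117, 0.0], [-0.117, 0.993, -0.0], [-0.0, -0.0, -1.0]]
force: [-0.5, -0.2, -1.4]
opening: 0.293
grasp_force: 50.0
```

Emit:
send_rows([
  [-1, [0, 0, -0.01], [0, 0, 0]],
  [-1, [0, 0, -0.03], [0, 0, 0]],
  [-1, [0, 0, -0.03], [0, 0, 0]],
  [-1, [0.02, -0.03, 0], [0, 0, 0]],
  [-1, [0.035, -0.04, 0], [0, 0, 0.05]],
  [-1, [0.035, -0.04, 0], [0, 0, 0]],
  [-1, [0.014, -0.02, 0], [0, 0, 0]],
  [-1, [0, 0, 0], [0, 0, 0]],
  [-1, [0, 0, 0], [0, 0, 0]],
])

```text
time: 25.28
eef_pos: [518.2, -338.4, 136.6]
orientation: [[-0.998, -0.067, 0.001], [-0.067, 0.998, 0.0], [-0.001, 0.0, -1.0]]
force: [-0.7, 0.9, -2.0]
opening: 0.292
grasp_force: 50.0
```

Run:
```python
from h import *
my=np.radians(3.7); c=np.array([504,-342.7])+2.5*np.array([np.cos(my),np.sin(my)])
delta((*c,42.7),np.pi+my)
brass("top")
```

```text
t 25.27 pos [ 518.2 -338.4  136.6] yaw -176.17 | shift in current tool [12.  -3.4 93.9] in target tool [12.  -3.4 93.9] rot [0.    0.001 0.002] F [-0.7  0.9 -2. ] op 0.292 gf 50.0
163 ....................................................................
164 .................................................................o.o
165 ....................................................................
166 ....................................................................
167 ................................................ooooooooo.oo.ooooooo
168 .....................................oooooooooooooooooooooooooooooo.
169 ..............................oooooooooooooooooooo..oo..............
170 ..............................o.o....oooooo.........................
171 ..................................oooooooooo........................
172 o.oo.oo..o..o........ooooooooooooooooo.....oo.......................
173 oooooooooooooooooooooooooooooo.....R.......oooooo.ooooooo..o........
174 ooooooooooooooooooooo......R.........R....Rooooo.oo.o...o...........
175 oooooooooooooo....RR..R..R..RRRRRRRRRRRR
[... 5592 characters left out ...]
oooooooooooooooooooooooooooo..........o..o...............
253 oooooooooooooooooooooooooooooooooooooo.......o.o...o.oo.o...........
254 ooooooooooooooooooo......o.ooooooooo........o........o.oo..oooo.oo..
255 oooooooo.o..................o....oo........ooo......................
256 .................................oo........ooooo....................
257 ...............................oooooooooooo....ooo..o............o..
258 ...............................ooooooooooo.......ooooooo...o..o...o.
259 ...............................o........oo........oo................
cols 362 430
rimfar [[405.8, 173.4]]
rimfar- [[416.3, 245.4]]
edge+ [[369.8, 178.5]]
edge- [[379.7, 249.7]]
vert75 [[386.0, 181.0]]
```

Strip a now lies flat in the red tray, so all five offcuts are in it. Next I return the scraper to the mat.

Emit:
send_rows([
  [-1, [0.012, -0.003, 0.01], [0, 0, 0]],
  [-1, [0, 0, 0.025], [0, 0, 0]],
  [-1, [0, 0, 0.025], [0, 0, 0]],
  [-1, [0, 0, 0.015], [0, 0, 0]],
  [-1, [0, 0, 0.006], [0, 0, 0]],
  [-1, [0, 0, 0], [0, 0, 0]],
  [-1, [0, 0, 0], [0, 0, 0]],
])

```text
time: 26.2
eef_pos: [506.7, -342.9, 56.0]
orientation: [[-0.998, -0.067, 0.001], [-0.067, 0.998, -0.001], [-0.001, -0.001, -1.0]]
force: [0.6, -0.7, -2.4]
opening: 0.292
grasp_force: 50.0
```

Run:
```python
from h import *
my=np.radians(3.7); c=np.array([504,-342.7])+2.5*np.array([np.cos(my),np.sin(my)])
delta((*c,42.7),np.pi+my)
```

```text
t 26.2 pos [ 506.7 -342.9   56. ] yaw -176.14 | shift in current tool [ 0.1  0.4 13.3] in target tool [ 0.1  0.4 13.3] rot [-0.001  0.001  0.003] F [ 0.6 -0.7 -2.4] op 0.292 gf 50.0
```

Emit:
send_rows([
  [-1, [0, 0, 0.006], [0, 0, 0.003]],
  [-1, [0, 0, 0.004], [0, 0, 0]],
  [-1, [0, 0, 0.002], [0, 0, 0]],
  [-1, [0, 0, 0.001], [0, 0, 0]],
  [-1, [0, 0, 0], [0, 0, 0]],
  [-1, [0, 0, 0], [0, 0, 0]],
])

```text
time: 26.95
eef_pos: [506.0, -342.4, 42.7]
orientation: [[-0.998, -0.064, -0.0], [-0.064, 0.998, -0.0], [0.0, -0.0, -1.0]]
force: [-3.4, 2.1, 4.9]
opening: 0.295
grasp_force: 50.0
```

Emit:
send_rows([
  [-0.2, [0, 0, 0], [0, 0, 0]],
  [0.2, [0, 0, 0], [0, 0, 0]],
  [0.8, [0, 0, 0], [0, 0, 0]],
  [0.8, [0, 0, 0], [0, 0, 0]],
  [0.8, [0, 0, 0], [0, 0, 0]],
  [0.8, [0, 0, 0], [0, 0, 0]],
  [0.8, [0, 0, 0], [0, 0, 0]],
  [0.8, [0, 0, -0.01], [0, 0, 0]],
  [0.8, [0, 0, -0.02], [0, 0, 0]],
  [0.8, [0, 0, -0.04], [0, 0, 0]],
  [0.8, [0, 0, -0.05], [0, 0, 0]],
  [0.8, [0, 0, -0.05], [0, 0, 0]],
  [0.8, [0, 0, -0.03], [0, 0, 0]],
  [0.8, [0, 0.04, 0], [0, 0, 0]],
  [0.8, [0, 0.05, 0], [0, 0, 0]],
  [0.8, [0, 0.05, 0], [0, 0, 0]],
  [0.8, [0, 0.05, 0], [0, 0, 0]],
  [0.8, [0, 0.05, 0], [0, 0, 0]],
  [0.8, [0, 0.05, 0], [0, 0, 0]],
  [0.8, [0, 0, 0], [0, 0, 0]],
])

```text
time: 29.45
eef_pos: [486.7, -50.2, 242.8]
orientation: [[-0.998, -0.068, 0.0], [-0.068, 0.998, 0.001], [-0.0, 0.001, -1.0]]
force: [-0.1, 0.2, -0.4]
opening: 0.899
grasp_force: 0.0
```

Run:
```python
from h import *
im=robot.read_camera("top"); cv2.imwrite("pics/end.png",im); hsv=cv2.cvtColor(im,cv2.COLOR_BGR2HSV)
x0,x1=462,486
r=hsv[195:265,x0:x1]
m=((r[...,0]<19)&(r[...,1]>150)&(r[...,2]>110)).astype(np.uint8)
n,l,st,_=cv2.connectedComponentsWithStats(m); k=1+st[1:,4].argmax(); ys,xs=np.nonzero(l==k)
P=ray("top",np.c_[xs+x0,ys+195],70)[:,:2]; w,v=np.linalg.eigh(np.cov(P.T))
print(len(P),P.mean(0).round(1),np.ptp(P,axis=0).round(1),"yaw",np.degrees(np.arctan2(v[1,1],v[0,1])).round(2))
s=robot.state(); print(s["time"],s["eef_pos"].round(),s["force"].round(1),s["opening"])
# what changed since the start outside board/arm
d=cv2.absdiff(im,cv2.imread("pics/top0.png")).max(2)>60
n,l,st,ct=cv2.connectedComponentsWithStats(d.astype(np.uint8))
print([(st[i,:5].tolist()) for i in range(1,n) if st[i,4]>25])
```

```text
474 [ 503.9 -342.1] [106.8  29.8] yaw -176.48
29.5 [487. -52. 243.] [-0.3 -0.3  0.1] 0.898232462080094
[[288, 182, 141, 218, 10444], [340, 184, 8, 24, 146], [305, 196, 13, 13, 129], [320, 214, 21, 11, 180], [341, 230, 18, 16, 174], [313, 233, 14, 21, 167], [41, 367, 74, 33, 1598], [10, 391, 21, 9, 108], [0, 395, 6, 5, 29]]
```

```bash
python3 -c "
from plant import robot
print(robot.finish_job())"
```

```text
the job is handed in; nothing more can be done
None
```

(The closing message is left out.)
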